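# Return a gauge pin to its hole in the graded pin block

## Task

Three steel gauge pins with equal flanged heads stand in the grey rest. Take the one of middle shank thickness and put it back into its own hole in the graded pin block, the narrowest one it goes into: feel for the hole gently, then push the pin down against the stiff lift-out plug until the flange of its head sits flush on the block, and let go. Never press the pin against the block with more than 40 N, and leave the other pins and the things lying about where they are.

Things in the scene. Friction and masses are not known exactly. Their poses are not given: they have to be found in the camera images.
- block_base: fixed dark steel base of the pin block, 84 (x) x 198 (y) x 19 mm with low rims; origin on the worktop under the nominal middle of the row; z up, +y along the row from widest to narrowest hole. An aluminium insert (62 x 152 mm, flat top 50 mm above the worktop) with the row of holes is clamped fast in it, 2 to 18 mm off its nominal place towards +y, another amount each time, not measured
- hole_10 (a point): nominal mouth of the 10 mm hole, the narrowest, at the height of the insert's top. Holes are upright, round, 36 mm apart, for shanks of 10, 14, 18 and 22 mm; each is 1.8 mm wider than its shank, with a 1.5 mm chamfer. The 22 mm hole is taken by its own pin, seated flush
- hole_14 (a point): nominal mouth of the 14 mm hole, at the height of the insert's top. As the insert is clamped off its nominal place, the true hole lies 2 to 18 mm from this point in the base's +y direction; across the row and in height the point is true. The same holds for the other holes. The insert cannot be pushed along
- hole_18 (a point): nominal mouth of the 18 mm hole, at the height of the insert's top. In each of the 10, 14 and 18 mm holes a rubber lift-out plug stands 26 mm below the top; it gives way downward under about 7 N, without spring, and stays where it is pushed; it must go down 14 mm before the pin's flange touches the block
- pin_rest: fixed grey plastic rest, 56 (x) x 180 (y) x 14 mm, origin under its centre on the worktop; three equal wells 21 mm wide and 9 mm deep, 60 mm apart along its y. A pin stands loosely in each, in any order
- pin_10_grip (a point): thinnest gauge pin, plain steel: round upright shank 10 mm thick and 40 mm long, with a head on top: flange 26 mm wide and 6 mm high, then a grooved round grip 22 mm wide and 30 mm high; 76 mm tall in all, 100 g give or take a quarter. This point is on the axis at the place to grip, 65 mm above the foot's end face, 25 mm above the flange's underside; z runs up the pin
- pin_10_foot (a point): centre of the foot's end face of the 10 mm pin; the foot is chamfered 1.5 mm
- pin_14_grip (a point): middle gauge pin, plain steel: round upright shank 14 mm thick and 40 mm long, with a head on top: flange 26 mm wide and 6 mm high, then a grooved round grip 22 mm wide and 30 mm high; 76 mm tall in all, 120 g give or take a quarter. This point is on the axis at the place to grip, 65 mm above the foot's end face, 25 mm above the flange's underside; z runs up the pin
- pin_14_foot (a point): centre of the foot's end face of the 14 mm pin; the foot is chamfered 1.5 mm
- pin_18_grip (a point): thickest gauge pin, plain steel: round upright shank 18 mm thick and 40 mm long, with a head on top: flange 26 mm wide and 6 mm high, then a grooved round grip 22 mm wide and 30 mm high; 76 mm tall in all, 150 g give or take a quarter. This point is on the axis at the place to grip, 65 mm above the foot's end face, 25 mm above the flange's underside; z runs up the pin
- pin_18_foot (a point): centre of the foot's end face of the 18 mm pin; the foot is chamfered 1.5 mm
- fitting_union: brass pipe union, 22 x 39 x 19 mm, lying near the rest; a bystander, origin under its middle
- fitting_tee: steel pipe tee, 29 x 36 x 14 mm, lying near the block; a bystander, origin under its middle
- cutter: small red tube cutter, 32 x 58 x 20 mm, lying near the block; a bystander, origin under its middle
Things that resemble listed ones, but are neither listed nor needed, are in the scene too. Leave any green or yellow look-alike of the part that bears pin_14_grip alone. Leave any blue look-alike of the part that bears pin_18_grip alone.

How it is judged:
By the outcome, as a careful person would: the job done as asked, in the order asked, and still so for the second after the job is handed in, with the robot touching nothing.
It also fails if it takes over 61 s, if anything falls off the work surface, if the arm or the gripper's body presses on something with over 40 N, if the wrist force passes 120 N, or if a joint passes its speed limit or range.

## Robot

A 7-joint arm with a two-finger parallel gripper is mounted at the origin on a cart in front of the work surface, level with it; the furniture and walls round the work are solid. World frame = base frame: x ahead of the robot, y to its left, z up, the work surface at z = 0. Lengths are in m, angles in rad, forces in N, time in s.
With the tool pointing down it reaches from about 0.425 to 0.925 m from the base axis. Payload 6.8 kg.
Tool frame: the origin (TCP) lies between the finger pads; the fingertips stand r.tip_extent ahead of it and the grasp point (between the pads) lies 5 mm behind it (r.tip_extent is the distance from the TCP to the fingertips, in m); y points along the fingers, x is the direction in which the jaws open and shut, and the axes are right-handed (so a half turn about y gives the same grasp; the last joint's range is limited). The gripper opens to 85 mm and grips with 20 to 120 N. Pads are 22 mm wide; open, the fingers measure 114 mm over their backs; the gripper's body (76 mm by 85 mm) begins 54 mm behind the grasp point. The pads swing forward as they close: fully open they stand 13 mm farther back than shut.
Start: joints at [1.118, 0.477, 0.022, 1.555, -0.011, 1.109, -0.083], TCP at [0.228, -0.635, 0.217] pointing down, gripper open.
Joint ranges: [-2.96, 2.96], [-0.34, 2.1], [-1.41, 1.46], [0.24, 2.44], [-1.37, 4.51], [0.17, 1.92], [-2.96, 2.96]. Speed limits (rad/s): [2.39, 2.39, 3.14, 3.14, 3.14, 3.14, 3.14].

## Interface

Orientations are given as a rotation vector (axis times angle).
In Python, from bench import r gives the robot as it stands.
- The arm moves only by the tool send_rows, never from a script. Its argument "plan" is a list of rows, each a list of 5 numbers: the shift along the tool's x, y, z in cm, then the turn about the tool's y in degrees, then the opening, from 0 (shut) to 1 (fully open). In form: [[dx, dy, dz, spin, grip], ...]. A call has 1 to 12 rows; each row shifts and turns the commanded pose from where the row before left it, along the tool's axes as they then stand; what a row does not reach is not made up. A row lasts 1/8 s, in which the tool goes at most 62.5 mm and 10.7 degrees, less where a joint would pass 70% of its speed; a pose out of reach is approached as far as the arm can. A call is refused whole if a number of a shift passes 6.25 or a number of a turn 10.7, either way. A call with a gripper value outside its range is refused whole. The fingers move at their own pace and stop on an object; "force" is the grip in N (left out, the last holds). Time passes only in rows, so rows that do not move let the fingers close. It gives the time, the measured TCP pose, the force and the opening at its end, in the units of the state.
- r.get_obs(): the state, without advancing time (a new reading comes with each control period).
- r.grab_frame(name): name is "scene" or "top" or "wrist"; returns a dict with "image" (420x560x3 uint8, red, green, blue), "camera_matrix" (3x3 intrinsics, pixels), "cam_to_world" (4x4, takes a point from camera to world coordinates). Camera axes: x right, y down, z forward; pixel columns grow to the right and rows downward; lengths in m; the calibration is good to about 2 mm. A picture is of the moment at which its call begins. There is no depth.
- r.hand_in(): hands the job in, once; it reports no verdict.
Trained networks look in the newest picture that a camera, given by its name, has taken for a name from the list of things; names that differ only in an ending like _2 or _b are one class to them, and where a whole thing is asked for, a point or a joint stands for the part that bears it (a point fixed in the world has none). Each returns a list of dicts, best first, with "p" (0 to 1); they miss things now and then, are a little off and sometimes report something else, mostly with a low value. They report only what shows in the picture. A call takes as long as a camera call. They do not tell look-alikes from the thing itself.
- r.recognise(camera, target): "rect" ([left, top, right, bottom] in pixels, round what is visible of it).
The state is a dict: "clock": time; "joints": joint angles; "qvel": joint speeds; "tau": joint torques, N m; "tcp_pos": TCP position; "orientation": TCP orientation; "contact_force": force on the tool from outside, world axes, zero at the start; "moment": the same for the moment, N m; "grip_width": finger opening in m.
Only numpy, scipy, OpenCV 4.12 (cv2) and the standard library are available. Lean on these libraries where they do the work, as an engineer would, in place of code of your own. Each camera call takes 0.05 s, during which the arm holds its last target.

## Working session

There is one attempt and no reset: what is moved stays moved. The work goes in short steps, Python scripts to look and compute and a tool call to move; the robot and the scene stay as the last step left them, time stands still between calls to the robot, and variables do not carry over. Pictures are saved under pics/ and viewed, and the job is handed in when it is done.

Besides the shell and the picture viewer there is one more tool, called after ">>>" as a command line: name --pt "numbers of a row" for each row, then --argument value for the rest. send_rows: Moves the arm, as the interface text tells. Its arguments: {"type":"object","properties":{"plan":{"type":"array","items":{"type":"array","items":{"type":"number"}}},"force":{"type":"number"}},"required":["plan"]}

```bash
ls; mkdir -p pics
python3 - <<'E'
from bench import r
import cv2
print(r.get_obs()); print(r.tip_extent)
for n in ["scene","top","wrist"]:
    f=r.grab_frame(n); cv2.imwrite(f"pics/{n}0.png",f["image"][:,:,::-1]); print(n,f["camera_matrix"].tolist(),f["cam_to_world"].round(4).tolist())
    for t in ["block_base","pin_rest","pin_10_grip","pin_14_grip","pin_18_grip","cutter","fitting_tee","fitting_union"]:
        print(t,[(d["rect"],round(d["p"],2)) for d in r.recognise(n,t)])
print(r.get_obs()["clock"])
E
```

```text
pics
{'clock': 0.0, 'joints': array([ 1.11790076,  0.47778889,  0.02237365,  1.55645908, -0.01148407,
        1.10928745, -0.08309032]), 'qvel': array([-0.00022539,  0.00043429, -0.00135748,  0.0011019 ,  0.00056089,
       -0.0004414 , -0.00198479]), 'tau': array([-5.01131726e-04, -5.96467924e+01,  1.60771888e+00, -2.81203365e+01,
        1.23841257e-02,  9.53905284e-03, -2.04097637e-05]), 'tcp_pos': array([ 0.22790356, -0.63470604,  0.21563069]), 'orientation': array([-1.35189177,  0.95273117, -0.95013096]), 'contact_force': array([ 0.25540895, -0.35962794, -0.56575911]), 'moment': array([-0.00702808,  0.01208527, -0.01241523]), 'grip_width': 0.08569463393693846}
0.014
scene [[415.85363032124286, 0.0, 279.6480551540267], [0.0, 415.85363032124286, 204.17455941596762], [0.0, 0.0, 1.0]] [[-0.9011, -0.1809, 0.3941, 0.1488], [-0.4335, 0.3574, -0.8272, 0.7972], [0.0088, -0.9163, -0.4005, 0.4649], [0.0, 0.0, 0.0, 1.0]]
block_base [([283.6, 179.6, 348.9, 233.1], 0.55), ([267.9, 222.4, 278.8, 257.0], 0.39), ([256.8, 230.7, 264.7, 268.3], 0.22)]
pin_rest [([223.1, 244.4, 294.1, 297.4], 0.77)
[... 989 characters left out ...]
 192.0, 170.7], 0.58), ([159.1, 245.0, 175.7, 254.8], 0.5), ([174.0, 205.7, 190.2, 220.8], 0.47)]
pin_18_grip [([218.8, 167.0, 229.5, 179.8], 0.62), ([203.9, 205.3, 217.9, 216.3], 0.47)]
cutter [([324.1, 242.4, 353.0, 260.6], 0.8)]
fitting_tee [([342.5, 160.9, 358.2, 174.5], 0.72)]
fitting_union [([221.5, 241.4, 242.0, 252.5], 0.67)]
wrist [[291.5715742154222, 0.0, 286.8688689400928], [0.0, 291.5715742154222, 212.34919230377065], [0.0, 0.0, 1.0]] [[0.3381, -0.9087, -0.2449, 0.289], [-0.9411, -0.3268, -0.0869, -0.6124], [-0.0011, 0.2598, -0.9657, 0.3742], [0.0, 0.0, 0.0, 1.0]]
block_base []
pin_rest []
pin_10_grip []
pin_14_grip []
pin_18_grip []
cutter []
fitting_tee []
fitting_union []
1.35
```

View pics/scene0.png

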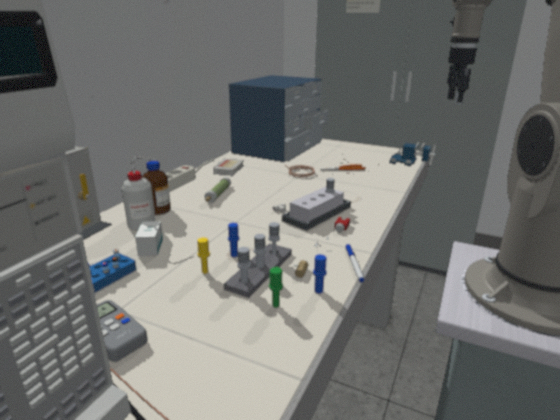

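View pics/top0.png

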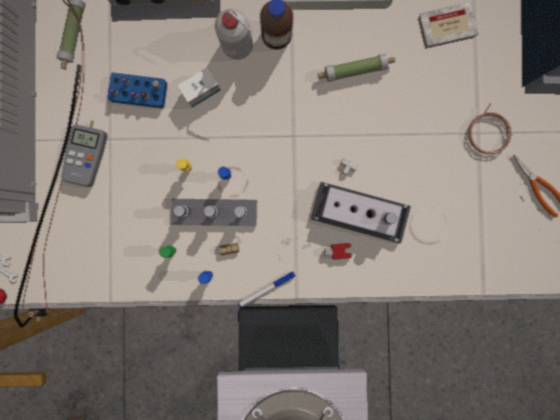

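Run:
```python
import cv2
a=cv2.imread('pics/scene0.png')[170:320,180:380]; cv2.imwrite('pics/scene0c.png',cv2.resize(a,None,fx=4,fy=4,interpolation=cv2.INTER_CUBIC))
a=cv2.imread('pics/top0.png')[150:270,150:290]; cv2.imwrite('pics/top0c.png',cv2.resize(a,None,fx=5,fy=5,interpolation=cv2.INTER_CUBIC))
a=cv2.imread('pics/top0.png')[150:270,290:430]; cv2.imwrite('pics/top0d.png',cv2.resize(a,None,fx=5,fy=5,interpolation=cv2.INTER_CUBIC))
from scipy.spatial.transform import Rotation as R
print(R.from_rotvec([-1.35189177,  0.95273117, -0.95013096]).as_matrix().round(3))
```

```text
[[ 0.338 -0.001  0.941]
 [-0.941  0.002  0.338]
 [-0.002 -1.    -0.   ]]
```

View pics/scene0c.png

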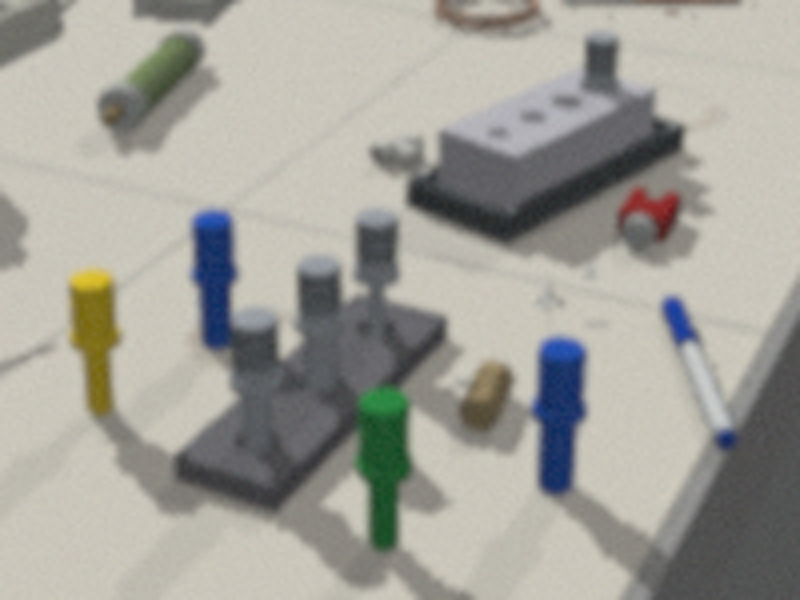

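View pics/top0c.png

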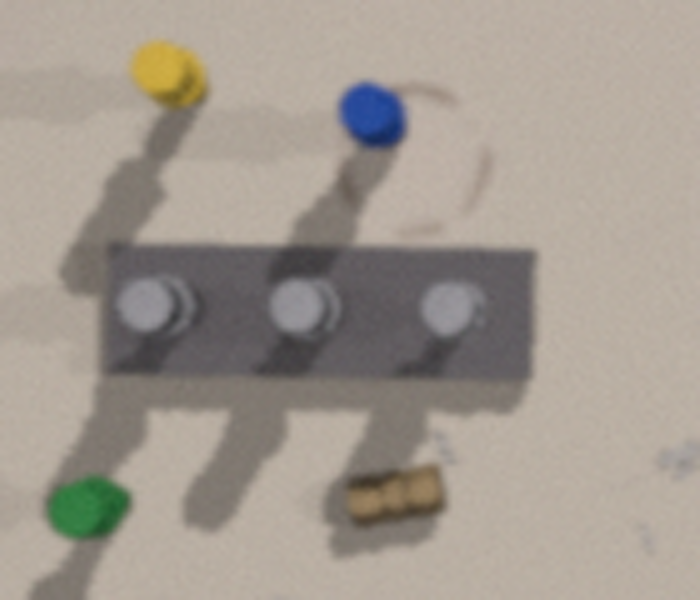

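View pics/top0d.png

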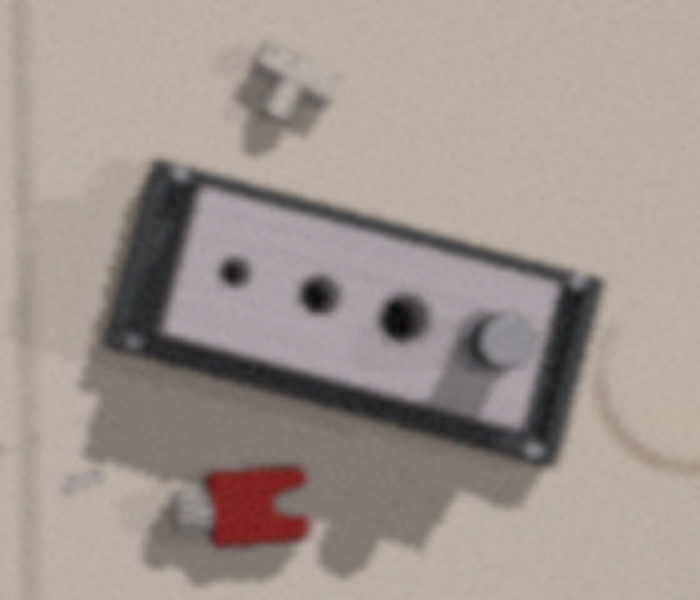

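```bash
cat > h.py <<'E'
import numpy as np,cv2
from bench import r
def ray(f,u,v,z):
    K=f["camera_matrix"];T=f["cam_to_world"]
    d=T[:3,:3]@np.linalg.solve(K,[u,v,1.]);o=T[:3,3]
    return o+d*(z-o[2])/d[2]
def proj(f,p):
    T=f["cam_to_world"];c=T[:3,:3].T@(np.asarray(p)-T[:3,3]);q=f["camera_matrix"]@c;return q[:2]/q[2]
def save(f,n,box=None,s=1):
    a=f["image"][:,:,::-1]
    if box: a=a[box[1]:box[3],box[0]:box[2]]
    cv2.imwrite(n,cv2.resize(a,None,fx=s,fy=s,interpolation=cv2.INTER_CUBIC))
E
python3 - <<'E'
from h import *
f=r.grab_frame("top")
for n,(u,v),z in [("h10",(234,272),.05),("h14",(319,294),.05),("h18",(403,317),.05),("p22",(503,341),.086)]:
    print(n,ray(f,290+u/5,150+v/5,z).round(4))
for n,(u,v),z in [("pL",(146,305),.081),("pM",(298,305),.081),("pR",(447,308),.081),("y",(160,67),.076),("b",(372,115),.076),("g",(90,507),.076),("union",(395,495),.02),("restTL",(108,243),.014),("TR",(535,252),.014),("BR",(531,377),.014),("BL",(102,374),.014)]:
    print(n,ray(f,150+u/5,150+v/5,z).round(4))
E
```

```text
h10 [ 0.5051 -0.0975  0.05  ]
h14 [ 0.4955 -0.1321  0.05  ]
h18 [ 0.4855 -0.1663  0.05  ]
p22 [ 0.4746 -0.1989  0.086 ]
pL [0.4963 0.2182 0.081 ]
pM [0.4952 0.1581 0.081 ]
pR [0.493  0.0992 0.081 ]
y [0.5914 0.2128 0.076 ]
b [0.5707 0.1285 0.076 ]
g [0.4168 0.2421 0.076 ]
union [0.4166 0.1275 0.02  ]
restTL [0.525  0.2484 0.014 ]
TR [0.5181 0.0675 0.014 ]
BR [0.4651 0.07   0.014 ]
BL [0.4696 0.2513 0.014 ]
```

```bash
cat > plan.py <<'E'
import numpy as np
from scipy.spatial.transform import Rotation as R
def state(o):
    M=R.from_rotvec(o["orientation"]).as_matrix()
    return np.array(o["tcp_pos"]),np.degrees(np.arctan2(M[1,0],M[0,0])),M
def rows(p,yaw,wps,step=.04,grip=1.0):
    """wps: (x,y,z,yawdeg); returns rows"""
    out=[];p=np.array(p,float)
    for w in wps:
        q=np.array(w[:3]);dy=w[3]-yaw
        n=max(1,int(np.ceil(max(np.linalg.norm(q-p)/step,abs(dy)/9.9))))
        P=p.copy()
        for i in range(n):
            t=P+(q-P)*(i+1)/n; d=t-p; c,s=np.cos(np.radians(yaw)),np.sin(np.radians(yaw))
            row=[round(100*(c*d[0]+s*d[1]),1),round(-100*d[2],1),round(100*(-s*d[0]+c*d[1]),1),round(-dy/n,1),grip]
            p=p+np.array([c*row[0]-s*row[2],s*row[0]+c*row[2],-row[1]])/100; yaw-=row[3]
            out.append(row)
    return out,p,yaw
E
python3 - <<'E'
from h import *
from plan import *
f=r.grab_frame("scene"); save(f,"pics/s1.png",(220,215,300,300),8)
p,y,M=state(r.get_obs());print(p,y)
o,p,y=rows(p,y,[(.40,-.35,.25,-35),(.49,-.1,.26,-5),(.495,.19,.24,0)])
for k in o: print(k)
print(len(o),p,y)
E
```

```text
[ 0.22817137 -0.63529449  0.21660722] -70.24525681719598
[np.float64(-2.3), np.float64(-0.4), np.float64(2.9), np.float64(-3.9), 1.0]
[np.float64(-2.2), np.float64(-0.3), np.float64(3.0), np.float64(-3.9), 1.0]
[np.float64(-1.9), np.float64(-0.4), np.float64(3.1), np.float64(-3.9), 1.0]
[np.float64(-1.7), np.float64(-0.4), np.float64(3.3), np.float64(-3.9), 1.0]
[np.float64(-1.5), np.float64(-0.4), np.float64(3.4), np.float64(-3.9), 1.0]
[np.float64(-1.2), np.float64(-0.3), np.float64(3.5), np.float64(-3.9), 1.0]
[np.float64(-1.0), np.float64(-0.4), np.float64(3.6), np.float64(-3.9), 1.0]
[np.float64(-0.8), np.float64(-0.4), np.float64(3.6), np.float64(-3.9), 1.0]
[np.float64(-0.5), np.float64(-0.3), np.float64(3.7), np.float64(-3.9), 1.0]
[np.float64(-1.0), np.float64(-0.1), np.float64(3.7), np.float64(-4.3), 1.0]
[np.float64(-0.7), np.float64(-0.2), np.float64(3.7), np.float64(-4.3), 1.0]
[np.float64(-0.5), np.float64(-0.1), np.float64(3.7), np.float64(-4.3), 1.0]
[np.float64(-0.2), np.float64(-0.2), np.float64(3.8), np.float64(-4.3), 1.0]
[np.float64(0.2), np.float64(-0.1), np.flo
[... 152 characters left out ...]
at64(3.7), np.float64(-4.3), 1.0]
[np.float64(-0.3), np.float64(0.2), np.float64(3.6), np.float64(-0.6), 1.0]
[np.float64(-0.2), np.float64(0.3), np.float64(3.6), np.float64(-0.6), 1.0]
[np.float64(-0.2), np.float64(0.2), np.float64(3.7), np.float64(-0.6), 1.0]
[np.float64(-0.1), np.float64(0.3), np.float64(3.6), np.float64(-0.6), 1.0]
[np.float64(-0.1), np.float64(0.2), np.float64(3.6), np.float64(-0.6), 1.0]
[np.float64(-0.1), np.float64(0.3), np.float64(3.6), np.float64(-0.6), 1.0]
[np.float64(-0.0), np.float64(0.2), np.float64(3.7), np.float64(-0.6), 1.0]
[np.float64(-0.0), np.float64(0.3), np.float64(3.6), np.float64(-0.6), 1.0]
24 [0.49536325 0.18994877 0.23960722] -0.24525681719598125
```

View pics/s1.png

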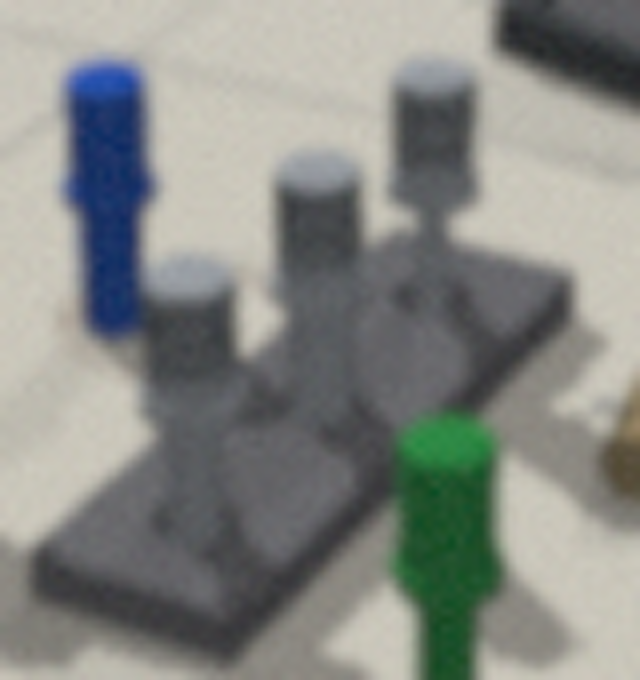

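The scene crop shows the back pin with a thin shank. The middle one looks widest and the front one in between, so pL is probably the 14 mm pin. I'll confirm that with the wrist camera.

>>> send_rows --pt "-2.3 -0.4 2.9 -3.9 1" --pt "-2.2 -0.3 3.0 -3.9 1" --pt "-1.9 -0.4 3.1 -3.9 1" --pt "-1.7 -0.4 3.3 -3.9 1" --pt "-1.5 -0.4 3.4 -3.9 1" --pt "-1.2 -0.3 3.5 -3.9 1" --pt "-1.0 -0.4 3.6 -3.9 1" --pt "-0.8 -0.4 3.6 -3.9 1" --pt "-0.5 -0.3 3.7 -3.9 1" --pt "-1.0 -0.1 3.7 -4.3 1" --pt "-0.7 -0.2 3.7 -4.3 1" --pt "-0.5 -0.1 3.7 -4.3 1"

```text
clock: 2.95
tcp_pos: [0.4392, -0.2408, 0.2539]
orientation: [-1.55, 0.3, -0.301]
contact_force: [0.9, 0.3, 0.1]
grip_width: 0.0852
```

>>> send_rows --pt "-0.2 -0.2 3.8 -4.3 1" --pt "0.2 -0.1 3.8 -4.3 1" --pt "0.4 -0.2 3.8 -4.3 1" --pt "0.7 -0.1 3.7 -4.3 1" --pt "0 0 0 0 1"

```text
clock: 3.58
tcp_pos: [0.4913, -0.0958, 0.26]
orientation: [-1.569, 0.062, -0.063]
contact_force: [-0.1, -0.2, -0.2]
grip_width: 0.0854
```

Run:
```python
from h import *
from plan import *
f=r.grab_frame("wrist"); save(f,"pics/w1.png")
p,y,M=state(r.get_obs());print(p,y,M.round(3))
for n,q in dict(h10=(.5051,-.0975,.05),h14=(.4955,-.1321,.05),h18=(.4855,-.1663,.05),pL=(.4963,.2182,.081),pM=(.4952,.1581,.081)).items(): print(n,proj(f,q).round(1))
o,p,y=rows(p,y,[(.495,.17,.26,0)])
for k in o: print([float(v) for v in k])
```

```text
[ 0.49068355 -0.09812513  0.25976718] -4.791673337525209 [[ 0.997  0.     0.084]
 [-0.084 -0.     0.997]
 [ 0.    -1.    -0.   ]]
h10 [298.5 188.5]
h14 [293.  215.1]
h18 [287.4 240.3]
pL [ 265.6 -150.8]
pM [270.7 -69.6]
[-0.3, -0.0, 3.8, -0.7, 1.0]
[-0.2, -0.0, 3.8, -0.7, 1.0]
[-0.1, -0.0, 3.9, -0.7, 1.0]
[-0.2, -0.0, 3.8, -0.7, 1.0]
[-0.0, -0.0, 3.8, -0.7, 1.0]
[-0.0, -0.0, 3.9, -0.7, 1.0]
[-0.0, -0.0, 3.8, -0.7, 1.0]
```

View pics/w1.png

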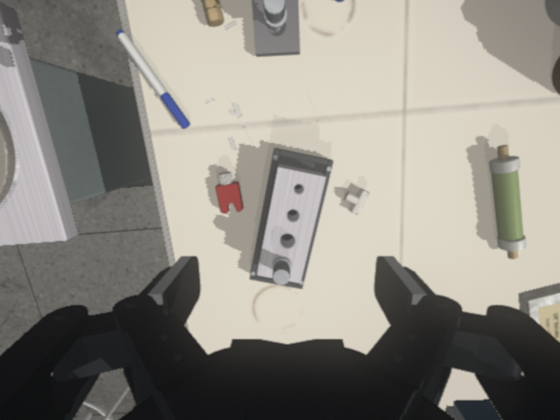

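The wrist view shows the holes at (298,188), (293,215) and (287,240). The projections of the top-camera estimates land within a pixel of these. Next I'll move to the rest.

>>> send_rows --pt "-0.3 0 3.8 -0.7 1" --pt "-0.2 0 3.8 -0.7 1" --pt "-0.1 0 3.9 -0.7 1" --pt "-0.2 0.5 3.8 -0.7 1" --pt "0 0.5 3.8 -0.7 1" --pt "0 0.5 3.9 -0.7 0.8" --pt "0 0.5 3.8 -0.7 0.6" --pt "0 0 0 0 0.6"

```text
clock: 4.62
tcp_pos: [0.4954, 0.1703, 0.2393]
orientation: [-1.57, -0.001, 0.002]
contact_force: [-1.2, -0.5, -0.1]
grip_width: 0.0512
```

Run:
```python
from h import *
from plan import *
f=r.grab_frame("wrist"); save(f,"pics/w2.png")
p,y,M=state(r.get_obs());print(p,y)
for n,q in dict(pL=(.4963,.2182,.081),pM=(.4952,.1581,.081),pR=(.493,.0992,.081)).items(): print(n,proj(f,q).round(1))
f=r.grab_frame("scene"); save(f,"pics/s2.png")
```

```text
[0.49587363 0.16817016 0.23930988] -0.0571785757669699
pL [288.8 152.3]
pM [287.7 207.2]
pR [285.7 256.1]
```

View pics/w2.png

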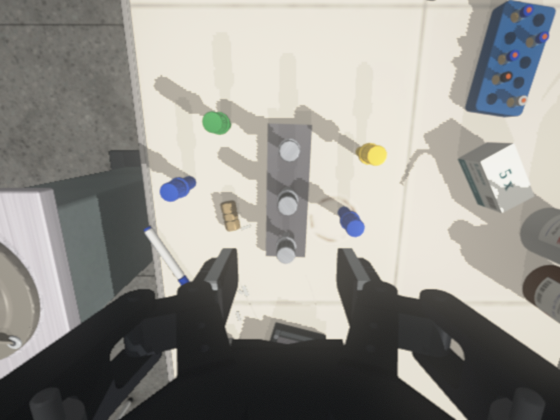

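>>> send_rows --pt "0 0 4 0 0.6" --pt "0 1.5 4 0 0.6" --pt "0 2 3 0 0.6" --pt "0 2 2 0 0.6" --pt "0 2 0 0 0.6" --pt "0 2 0 0 0.6" --pt "0 0 0 0 0.6"

```text
clock: 5.6
tcp_pos: [0.4962, 0.2952, 0.1428]
orientation: [-1.574, 0.006, -0.002]
contact_force: [-0.3, 0.1, 0.6]
grip_width: 0.0512
```

Run:
```python
from h import *
from plan import *
f=r.grab_frame("wrist"); save(f,"pics/w3.png",(180,180,400,400),2.7)
p,y,M=state(r.get_obs());print(p,y)
for n,q in dict(pL=(.4963,.2182,.081),pM=(.4952,.1581,.081),pR=(.493,.0992,.081)).items(): 
    u=proj(f,q);print(n,u.round(1),(u-180)*2.7)
```

```text
[0.49673307 0.29614419 0.1439932 ] -0.24923380119859467
pL [288.7 307.6] [293.49053982 344.60194457]
pM [287.7 365.9] [290.73833617 501.8213941 ]
pR [285.6 416.6] [285.18826256 638.79800922]
```

View pics/w3.png

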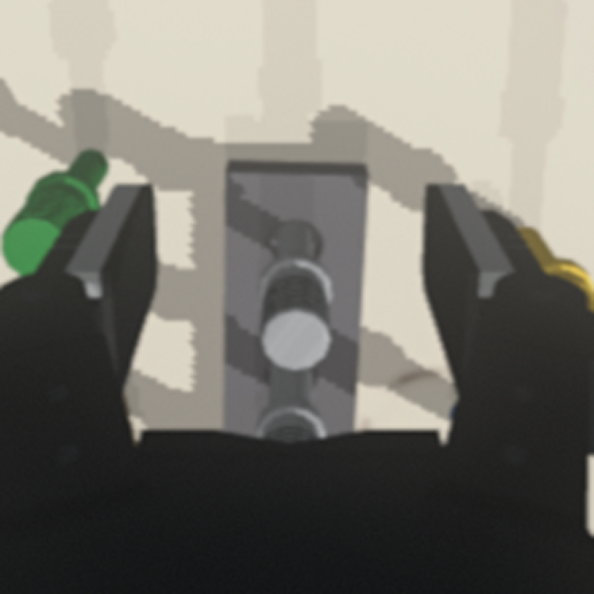

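Run:
```python
from h import *
f=r.grab_frame("wrist"); save(f,"pics/w4.png",(255,240,325,320),8)
for z,y in ((.014,.2182),(.030,.2182),(.048,.2182)):
    a=proj(f,(.4963-.007,y,z));b=proj(f,(.4963+.007,y,z)); print(z,((a-[255,240])*8).round(),((b-[255,240])*8).round())
print(ray(f,290,305.9,.081))
```

```text
0.014 [211. 258.] [314. 258.]
0.03 [208. 315.] [317. 315.]
0.048 [205. 387.] [321. 386.]
[0.49807131 0.22021073 0.081     ]
```

View pics/w4.png

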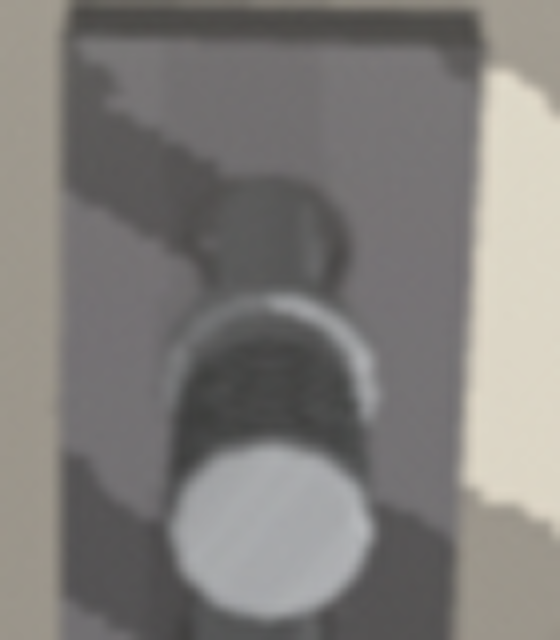

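pL's shank measures about 105–110 px at the well mouth, where 14 mm projects to 103–109 px and 18 mm would give about 133. So pL is the 14 mm pin, with its axis at about (0.497, 0.2195). Next I'll grasp it.

>>> send_rows --pt "0 0 -2.6 0 0.6" --pt "0 0 -2.6 0 0.6" --pt "0 0 -2.5 0 0.6" --pt "0 0 0 0 0.6" --pt "0 2.0 0 0 0.6" --pt "0 2.0 0 0 0.6" --pt "0 2.0 0 0 0.6" --pt "0 1.4 0 0 0.6" --pt "0 0 0 0 0.6"

```text
clock: 6.82
tcp_pos: [0.4953, 0.2207, 0.069]
orientation: [-1.572, 0.004, 0.001]
contact_force: [0.4, -0.2, 0.2]
grip_width: 0.051
```

Run:
```python
from h import *
from plan import *
p,y,M=state(r.get_obs());print(p,y)
f=r.grab_frame("wrist"); save(f,"pics/w5.png",(180,180,400,400),2.7)
f=r.grab_frame("scene"); save(f,"pics/s5.png",(200,180,340,310),4)
```

```text
[0.49534587 0.2207095  0.06902527] -0.10965580840150128
```

View pics/w5.png

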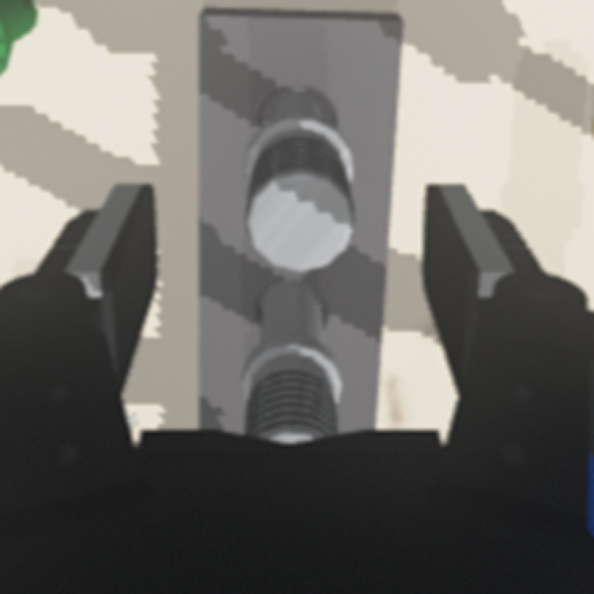

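View pics/s5.png

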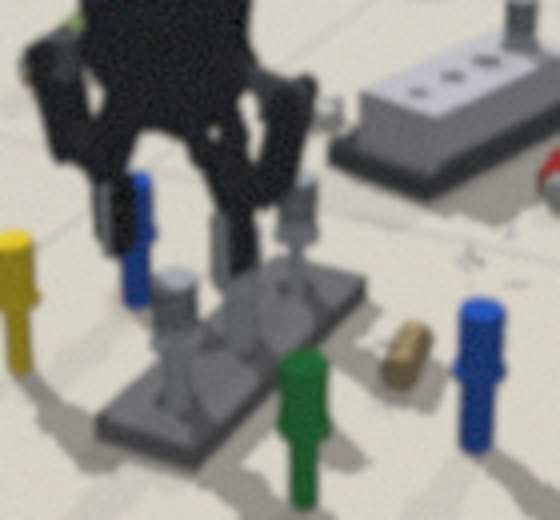

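Run:
```python
from h import *
from plan import *
o=r.get_obs();p,y,M=state(o);print(o["clock"],p)
f=r.grab_frame("scene")
for n,q in dict(tcp=p,tip=p-[0,0,.014],tipL=p+[.025,0,-.014],tipR=p+[-.025,0,-.014],top=(.497,.2195,.081),pMtop=(.495,.158,.081),foot=(.497,.2195,.014)).items(): 
    u=proj(f,q);print(n,u.round(1),((u-[200,180])*4).round())
g=r.grab_frame("wrist")
for n,q in dict(tcp=p,tipL=p+[.025,0,-.014],tipR=p+[-.025,0,-.014],top=(.497,.2195,.081)).items():
    u=proj(g,q);print(n,u.round(1),((u-180)*2.7).round())
print(ray(g,180+300/2.7,180+222/2.7,.081), g["cam_to_world"].round(3))
f=r.grab_frame("top"); save(f,"pics/t6.png",(140,140,280,270),5)
for n,q in dict(tcp=p,tip=p-[0,0,.014],top=(.497,.2195,.081)).items(): 
    u=proj(f,q);print(n,u.round(1))
```

```text
6.925 [0.49644932 0.22123087 0.07063059]
tcp [243.5 254. ] [174. 296.]
tip [243.7 260.5] [175. 322.]
tipL [232.2 257.4] [129. 310.]
tipR [255.4 263.7] [222. 335.]
top [243.6 248.7] [174. 275.]
pMtop [260.2 235. ] [241. 220.]
foot [244.5 279.2] [178. 397.]
tcp [287.9 252.2] [291. 195.]
tipL [327.6 243.4] [398. 171.]
tipR [248.  243.6] [184. 172.]
top [289.  262.5] [294. 223.]
[0.49818606 0.21963912 0.081     ] [[ 1.    -0.002 -0.001  0.496]
 [-0.002 -0.966 -0.258  0.287]
 [-0.     0.258 -0.966  0.229]
 [ 0.     0.     0.     1.   ]]
tcp [178.8 211.1]
tip [180.3 211.3]
top [178.5 210.6]
```

View pics/t6.png

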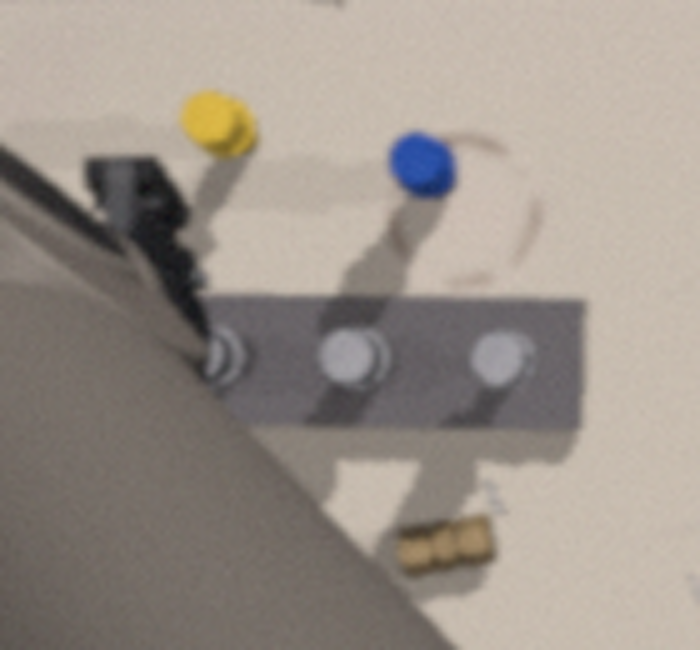

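Run:
```python
from h import *
f=r.grab_frame("scene"); save(f,"pics/s7.png",(205,185,285,285),6)
```

```text
(no output)
```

View pics/s7.png

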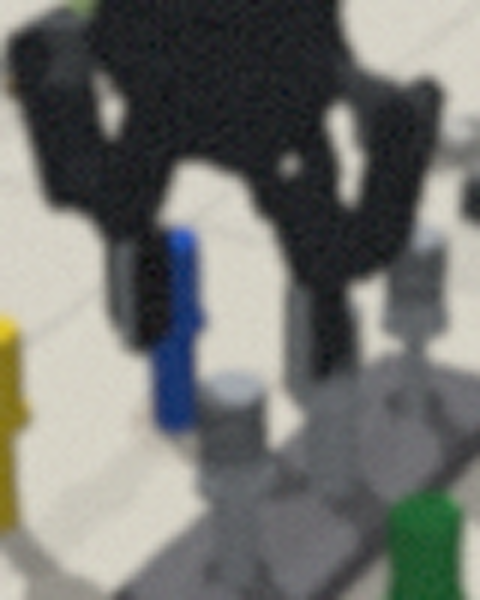

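The pad tips measure about z = 0.086–0.09 in both the wrist and scene views, higher than TCP minus tip_extent would give. The pin head top is at 0.081. Going down further with the jaws open is safe under either reading, so I'll do that and look again.

>>> send_rows --pt "0 1.0 0 0 0.6" --pt "0 1.0 0 0 0.6" --pt "0 0 0 0 0.6"

```text
clock: 7.5
tcp_pos: [0.4955, 0.2204, 0.0494]
orientation: [-1.572, 0.004, -0.0]
contact_force: [-0.5, 0.1, 0.5]
grip_width: 0.0514
```

Run:
```python
from h import *
from plan import *
p,y,M=state(r.get_obs());print(p,y)
f=r.grab_frame("wrist"); save(f,"pics/w8.png",(180,180,400,400),2.7)
f=r.grab_frame("scene"); save(f,"pics/s8.png",(205,185,285,285),6)
```

```text
[0.49551091 0.22037928 0.04940423] -0.14024090470338965
```

View pics/w8.png

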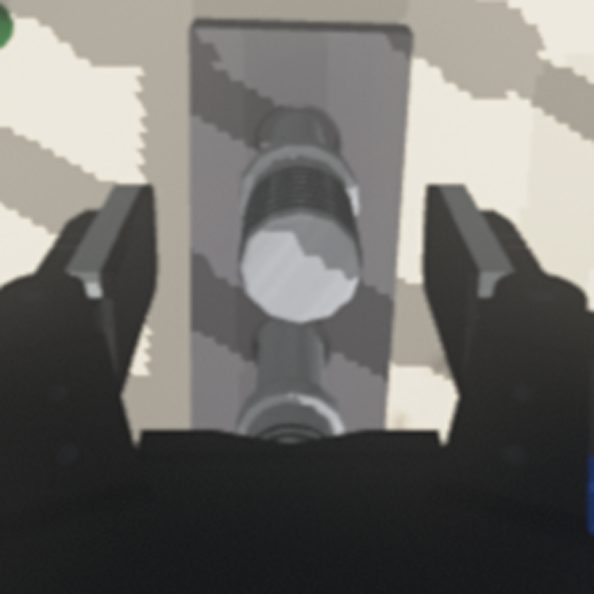

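View pics/s8.png

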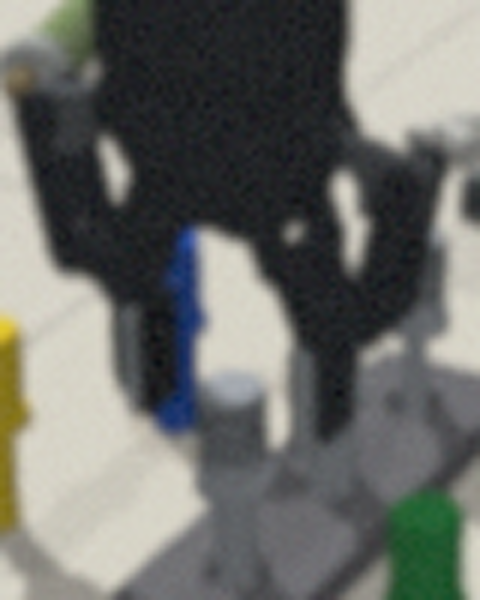

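>>> send_rows --pt "0.1 0.5 0 0 0.6" --pt "0 0 0 0 0.4" --pt "0 0 0 0 0.35" --pt "0 0 0 0 0.3" --force 60

```text
clock: 8.1
tcp_pos: [0.4974, 0.2209, 0.0457]
orientation: [-1.571, 0.002, -0.002]
contact_force: [-0.5, -0.0, 0.4]
grip_width: 0.0255
```

Run:
```python
from h import *
from plan import *
o=r.get_obs();p,y,M=state(o);print(p,y,o["grip_width"])
f=r.grab_frame("wrist"); save(f,"pics/w9.png",(180,180,400,400),2.7)
f=r.grab_frame("scene"); save(f,"pics/s9.png",(205,185,285,285),6)
```

```text
[0.49743747 0.22091604 0.0457062 ] -0.14749622452182706 0.02554437158860282
```

View pics/w9.png

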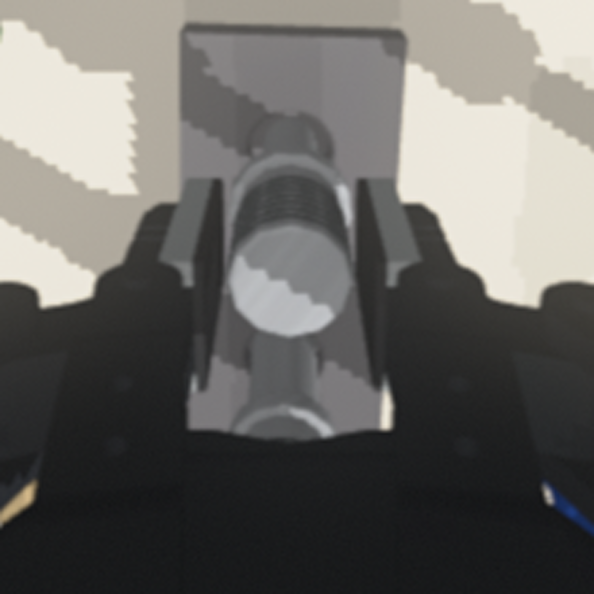

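View pics/s9.png

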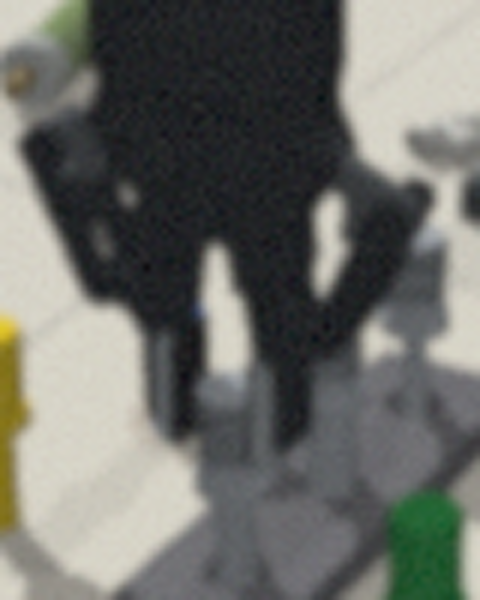

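>>> send_rows --pt "0 0.4 0 0 0.3" --pt "0 0 0 0 0.3" --pt "0 0 0 0 0.2" --pt "0 0 0 0 0.2" --pt "0 0 0 0 0.2" --force 60

```text
clock: 8.82
tcp_pos: [0.4974, 0.2209, 0.0416]
orientation: [-1.571, 0.002, -0.002]
contact_force: [0.1, 0.3, -1.0]
grip_width: 0.02
```

Run:
```python
from h import *
from plan import *
o=r.get_obs();p,y,M=state(o);print(p,y,o["grip_width"],o["contact_force"])
```

```text
[0.49739092 0.22087769 0.04161523] -0.14594746783120577 0.020004066868866563 [ 0.13413871  0.27354133 -1.00800571]
```

>>> send_rows --pt "0 0 0 0 0.1" --pt "0 -1.0 0 0 0.1" --pt "0 -2.0 0 0 0.1" --pt "0 -3.0 0 0 0.1" --pt "0 -3.0 0 0 0.1" --pt "0 -1.0 0 0 0.1" --pt "0 0 0 0 0.1" --force 70

```text
clock: 9.7
tcp_pos: [0.4978, 0.2209, 0.1424]
orientation: [-1.57, 0.001, -0.003]
contact_force: [1.1, -0.8, -2.1]
grip_width: 0.0201
```

Run:
```python
from h import *
from plan import *
o=r.get_obs();p,y,M=state(o);print(p,y,o["grip_width"],o["contact_force"])
f=r.grab_frame("wrist"); save(f,"pics/w10.png",(180,180,400,400),2.7)
f=r.grab_frame("scene"); save(f,"pics/s10.png",(195,150,305,300),4)
```

```text
[0.49776119 0.22091755 0.14242278] -0.1596857270445412 0.020144648626836938 [ 1.088037   -0.75613193 -2.10618047]
```

View pics/w10.png

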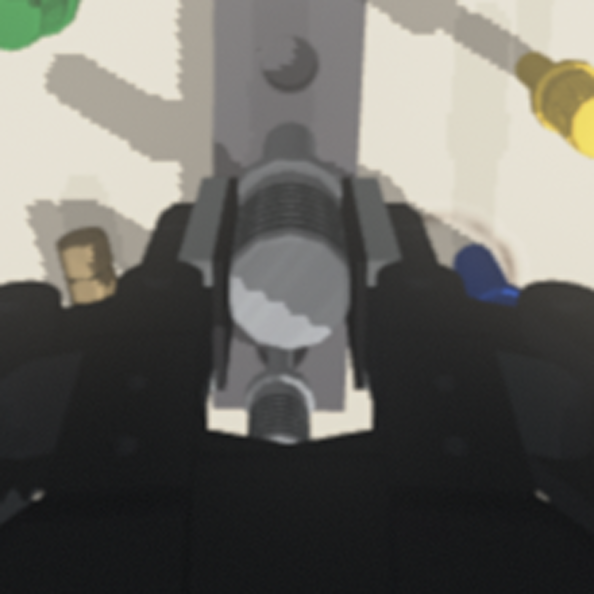

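View pics/s10.png

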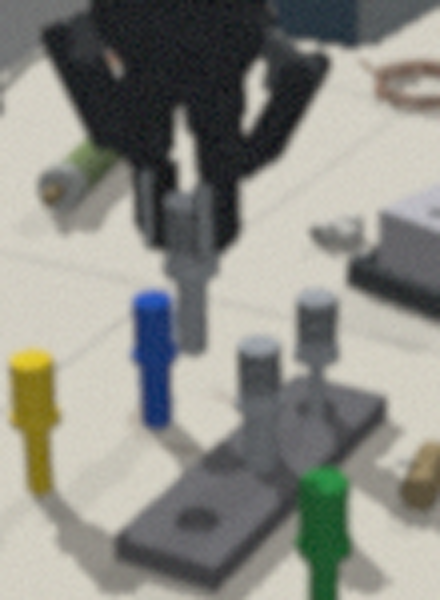

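```bash
cat > pinoff.py <<'E'
from h import *
from plan import *
E
python3 - <<'E'
from h import *
from plan import *
o=r.get_obs();p,y,M=state(o)
f=r.grab_frame("wrist");g=r.grab_frame("scene")
save(f,"pics/w11.png",(250,230,330,320),6.5); save(g,"pics/s11.png",(225,185,265,245),10)
c=ray(f,287.4,288.1,.1818); print(c,c-p)
for zz in (.1058,.1458,.1518,.1818):
    for nm,ff,b,s in (("s",g,(225,185),10),("w",f,(250,230),6.5)):
        print(zz,nm,((proj(ff,(p[0],p[1],zz))-b)*s).round(1))
E
```

```text
[0.49625307 0.22050505 0.1818    ] [-0.0005924   0.00011029  0.04095278]
0.1058 s [180.2 520.1]
0.1058 w [248.7  16.9]
0.1458 s [174.3 321.8]
0.1458 w [250.  167.3]
0.1518 s [173.4 291.3]
0.1518 w [250.2 196.1]
0.1818 s [168.8 135.9]
0.1818 w [251.8 379.1]
```

View pics/s11.png

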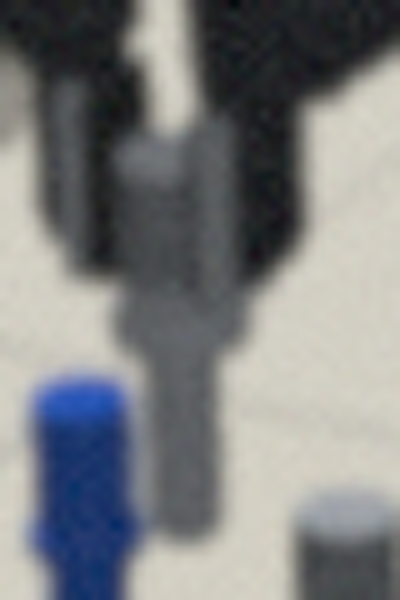

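View pics/w11.png

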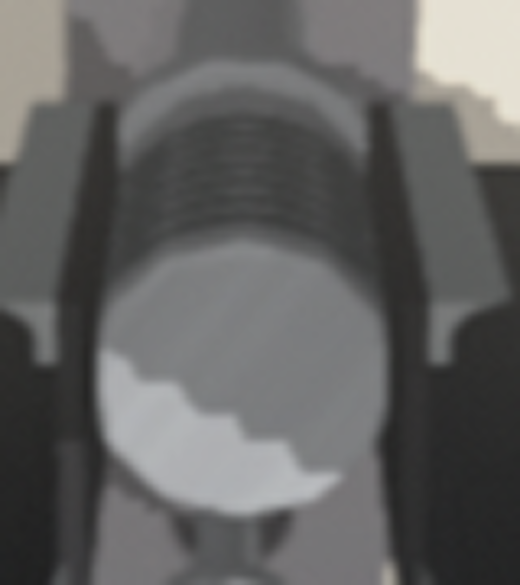

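The pin is held upright. Its shank is clearly thinner than the middle pin's and thicker than pR's, so it is the 14 mm one. I'll carry it just past the hole to get a clear wrist view.

>>> send_rows --pt "0 -0.7 -2.0 0 0.1" --pt "0 -0.6 -4.0 0 0.1" --pt "0 0 -4.2 0 0.1" --pt "0 0 -4.2 0 0.1" --pt "0 0 -4.2 0 0.1" --pt "-0.1 0 -4.2 0 0.1" --pt "0 0 -4.2 0 0.1" --pt "0 0 -4.2 0 0.1" --pt "0 0 -4.0 0 0.1" --pt "0 0 -2.5 0 0.1" --pt "0 0 -1.4 0 0.1" --pt "0 0 0 0 0.1"

```text
clock: 11.4
tcp_pos: [0.4951, -0.1704, 0.154]
orientation: [-1.57, 0.004, -0.002]
contact_force: [-0.3, 0.7, -0.9]
grip_width: 0.0199
```

Run:
```python
from h import *
from plan import *
o=r.get_obs();p,y,M=state(o);print(p,y,o["grip_width"],o["contact_force"])
f=r.grab_frame("wrist")
save(f,"pics/w12.png",(200,110,370,310),3); 
for n,q in dict(h10=(.5051,-.0975,.05),h14=(.4955,-.1321,.05),h18=(.4855,-.1663,.05)).items():
    u=proj(f,q); print(n,u.round(1),((u-[200,110])*3).round(1))
```

```text
[ 0.4950583  -0.17039676  0.15403207] -0.21058024927300967 0.019879557735352157 [-0.33026124  0.67272683 -0.91718798]
h10 [299.5 126.3] [298.4  49. ]
h14 [288.4 166.8] [265.2 170.4]
h18 [277.6 204.2] [232.9 282.5]
```

View pics/w12.png

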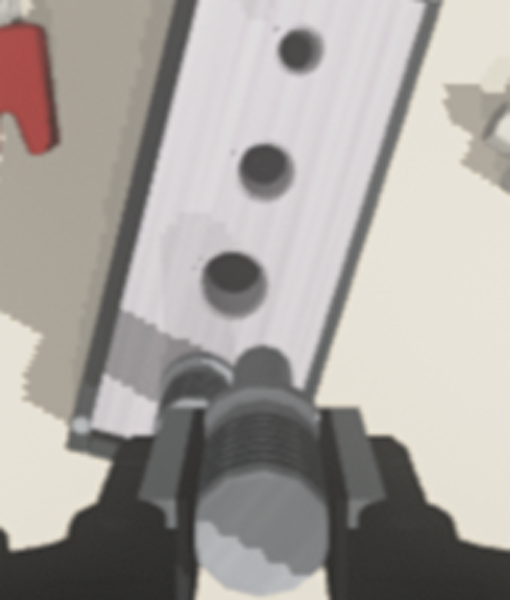

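The hole chamfers appear at crop (300,50), (267,172) and (235,285), within about 0.7 mm of prediction. Next I'll move over the 14 mm hole and go down to just above the surface.

>>> send_rows --pt "0.1 0 1.5 0 0.1" --pt "0.07 0 1.5 0 0.1" --pt "0 0 0.76 0 0.1" --pt "0 2.0 0 0 0.1" --pt "0 2.0 0 0 0.1" --pt "0 1.5 0 0 0.1" --pt "0 0.6 0 0 0.1" --pt "0 0 0 0 0.1"

```text
clock: 12.45
tcp_pos: [0.4972, -0.1323, 0.0935]
orientation: [-1.571, 0.002, -0.002]
contact_force: [-0.4, 0.1, -0.1]
grip_width: 0.0198
```

Run:
```python
from h import *
from plan import *
o=r.get_obs();p,y,M=state(o);print(p,y,o["grip_width"],o["contact_force"])
g=r.grab_frame("scene")
save(g,"pics/s13.png",(260,140,360,240),6)
for n,q in dict(h14=(.4955,-.1321,.05),foot=p-[0.0005,0,.0366]).items():
    u=proj(g,q); print(n,((u-[260,140])*6).round(1))
```

```text
[ 0.49718463 -0.13234531  0.09350641] -0.13264652577123784 0.019818557146804125 [-0.41822742  0.07380204 -0.11539907]
h14 [319.9 350.7]
foot [318.2 335.2]
```

View pics/s13.png

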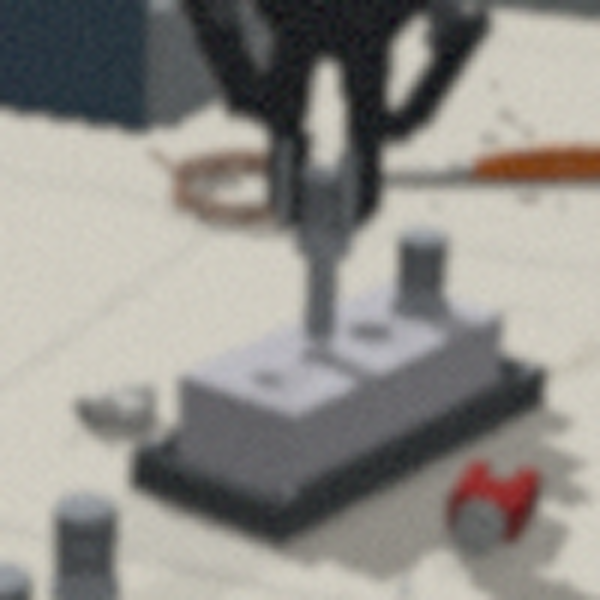

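The pin foot at about (320,345) sits just above the second hole, which is the 14 mm one. I'll feel downward gently.

>>> send_rows --pt "-0.03 0.3 0 0 0.1" --pt "0 0.3 0 0 0.1" --pt "0 0.2 0 0 0.1"

```text
clock: 12.88
tcp_pos: [0.4969, -0.1326, 0.0855]
orientation: [-1.571, 0.002, -0.002]
contact_force: [1.0, 0.3, -1.3]
grip_width: 0.0194
```

>>> send_rows --pt "0 0.2 0 0 0.1" --pt "0 0 0 0 0.1"

```text
clock: 13.12
tcp_pos: [0.4971, -0.1325, 0.0841]
orientation: [-1.571, 0.002, -0.002]
contact_force: [-3.2, 1.6, 5.2]
grip_width: 0.0195
```

>>> send_rows --pt "0 0.2 0 0 0.1" --pt "0 0 0 0 0.1"

```text
clock: 13.38
tcp_pos: [0.4967, -0.1322, 0.0819]
orientation: [-1.571, 0.002, -0.002]
contact_force: [-1.2, 1.9, -1.8]
grip_width: 0.0194
```

>>> send_rows --pt "-0.03 0.2 0 0 0.1" --pt "0 0 0 0 0.1"

```text
clock: 13.62
tcp_pos: [0.4962, -0.1323, 0.0792]
orientation: [-1.57, 0.002, -0.001]
contact_force: [-0.2, 0.6, -0.6]
grip_width: 0.0198
```

>>> send_rows --pt "0 0.3 0 0 0.1" --pt "0 0 0 0 0.1"

```text
clock: 13.88
tcp_pos: [0.4963, -0.1323, 0.0761]
orientation: [-1.57, 0.002, -0.001]
contact_force: [-0.3, 1.8, -2.5]
grip_width: 0.0198
```

>>> send_rows --pt "0 0.3 0 0 0.1" --pt "0 0 0 0 0.1"

```text
clock: 14.12
tcp_pos: [0.4963, -0.1323, 0.0732]
orientation: [-1.57, 0.002, -0.001]
contact_force: [-1.7, 1.2, -2.7]
grip_width: 0.0198
```

>>> send_rows --pt "0 0.3 0.03 0 0.1" --pt "0 0.3 0 0 0.1" --pt "0 0.3 0 0 0.1" --pt "0 0 0 0 0.1"

```text
clock: 14.62
tcp_pos: [0.4964, -0.1322, 0.0642]
orientation: [-1.571, 0.002, -0.002]
contact_force: [-1.9, 2.2, -2.2]
grip_width: 0.0199
```

>>> send_rows --pt "0 0.2 0 0 0.1" --pt "0 0.2 0 0 0.1" --pt "0 0 0 0 0.1"

```text
clock: 15.0
tcp_pos: [0.4965, -0.1321, 0.0605]
orientation: [-1.571, 0.002, -0.002]
contact_force: [-3.1, 3.2, 0.5]
grip_width: 0.0198
```

>>> send_rows --pt "0 0.2 0 0 0.1" --pt "0 0.2 0 0 0.1" --pt "0 0 0 0 0.1"

```text
clock: 15.38
tcp_pos: [0.4965, -0.1321, 0.057]
orientation: [-1.571, 0.002, -0.002]
contact_force: [-4.8, 3.8, 6.7]
grip_width: 0.0198
```

>>> send_rows --pt "-0.03 0.2 0.03 0 0.1" --pt "0 0.2 0 0 0.1" --pt "0 0 0 0 0.1"

```text
clock: 15.75
tcp_pos: [0.4965, -0.132, 0.0531]
orientation: [-1.571, 0.002, -0.002]
contact_force: [-4.6, 2.7, 7.1]
grip_width: 0.0201
```

>>> send_rows --pt "0 0.2 0 0 0.1" --pt "0 0.1 0 0 0.1" --pt "0 0 0 0 0.1"

```text
clock: 16.12
tcp_pos: [0.4965, -0.1319, 0.0502]
orientation: [-1.571, 0.001, -0.002]
contact_force: [-5.1, 2.1, 7.8]
grip_width: 0.0197
```

>>> send_rows --pt "0 0.15 0 0 0.1" --pt "0 0.1 0 0 0.1" --pt "0 0 0 0 0.1"

```text
clock: 16.5
tcp_pos: [0.4965, -0.1319, 0.0477]
orientation: [-1.571, 0.002, -0.002]
contact_force: [-4.5, 3.4, 7.8]
grip_width: 0.0198
```

>>> send_rows --pt "0 0.1 0 0 0.1" --pt "0 0 0 0 0.1"

```text
clock: 16.75
tcp_pos: [0.4965, -0.1319, 0.0467]
orientation: [-1.571, 0.002, -0.002]
contact_force: [-4.1, 3.2, 8.5]
grip_width: 0.02
```

>>> send_rows --pt "0 0.05 0 0 0.1" --pt "0 0 0 0 0.1"

```text
clock: 17.0
tcp_pos: [0.4965, -0.1319, 0.0465]
orientation: [-1.571, 0.002, -0.002]
contact_force: [-5.6, 4.2, 11.4]
grip_width: 0.0198
```

>>> send_rows --pt "0 0.05 0 0 0.1" --pt "0 0 0 0 0.1"

```text
clock: 17.25
tcp_pos: [0.4966, -0.1319, 0.0465]
orientation: [-1.572, 0.002, -0.002]
contact_force: [-8.6, 4.2, 17.7]
grip_width: 0.02
```

TCP stops at 0.0465, against a predicted seat of 0.0466, and the force is rising, so the flange is on the block. I'll ease the lateral load with one more small push, then look.

>>> send_rows --pt "-0.04 0.03 0.02 0 0.1" --pt "0 0 0 0 0.1"

```text
clock: 17.5
tcp_pos: [0.4966, -0.1319, 0.0465]
orientation: [-1.572, 0.001, -0.003]
contact_force: [-7.9, 3.1, 18.9]
grip_width: 0.0195
```

Run:
```python
from h import *
o=r.get_obs();print(o["contact_force"],o["tcp_pos"])
g=r.grab_frame("scene"); save(g,"pics/s14.png",(270,150,350,230),8)
```

```text
[-7.85724728  3.0875027  18.87926169] [ 0.49657252 -0.13192184  0.04646813]
```

View pics/s14.png

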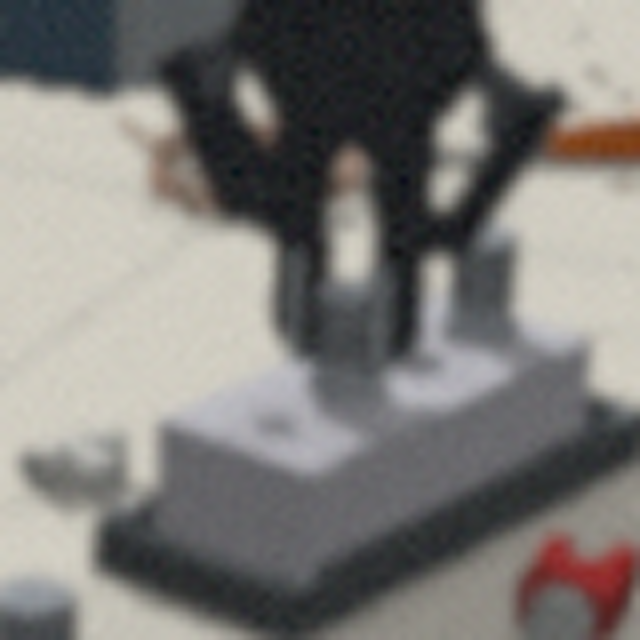

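>>> send_rows --pt "0 -0.05 0 0 0.1" --pt "0 0 0 0 0.3" --pt "0 0 0 0 0.5" --pt "0 0 0 0 0.5" --pt "0 0 0 0 0.5"

```text
clock: 18.18
tcp_pos: [0.496, -0.1319, 0.0452]
orientation: [-1.571, 0.002, -0.002]
contact_force: [-0.2, 1.1, 0.3]
grip_width: 0.0426
```

Run:
```python
from h import *
o=r.get_obs();print(o["contact_force"],o["tcp_pos"],o["grip_width"])
g=r.grab_frame("wrist"); save(g,"pics/w15.png",(180,180,400,400),2.7)
```

```text
[-0.18532539  1.07298681  0.33411895] [ 0.496011   -0.13189668  0.04521778] 0.0426330955378617
```

View pics/w15.png

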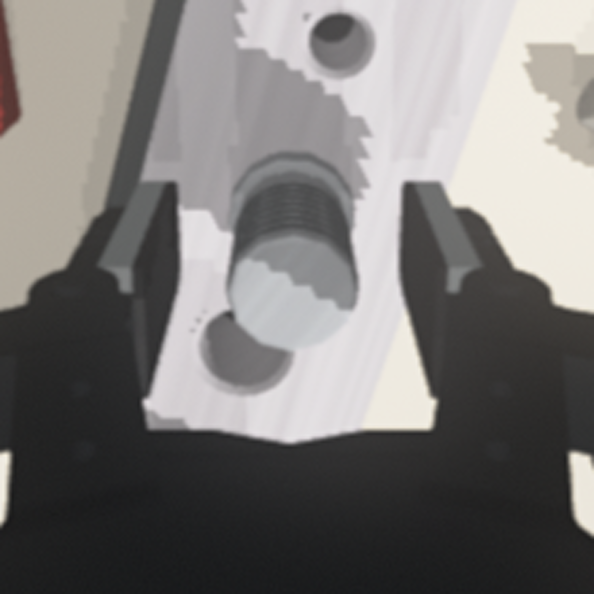

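Released with no forces, and the pin stands upright. Next I'll retreat straight up and check.

>>> send_rows --pt "0 -1 0 0 0.5" --pt "0 -2 0 0 0.5" --pt "0 -3 0 0 0.5" --pt "0 -4 0 0 0.5" --pt "0 -4 -2 0 0.5" --pt "0 -2 -3 0 0.5" --pt "0 0 -3 0 0.5" --pt "0 0 0 0 0.5"

```text
clock: 19.23
tcp_pos: [0.4952, -0.2145, 0.206]
orientation: [-1.572, 0.005, -0.006]
contact_force: [0.2, 0.8, -0.5]
grip_width: 0.0429
```

Run:
```python
from h import *
o=r.get_obs();print(o["contact_force"],o["tcp_pos"],o["grip_width"])
g=r.grab_frame("scene"); save(g,"pics/s16.png",(190,160,350,310),5)
w=r.grab_frame("wrist"); save(w,"pics/w16.png")
for z in (.086,.088,.09): print(z,proj(w,(.4958,-.1325,z)),proj(g,(.4958,-.1325,z)))
```

```text
[ 0.17601132  0.84295835 -0.51615157] [ 0.49524597 -0.21451729  0.20604528] 0.042892989825540274
0.086 [287.98210534 118.55521145] [313.8497546  185.32483051]
0.088 [287.98924863 118.43953016] [313.88262989 184.58944464]
0.09 [287.99649787 118.32213296] [313.91555506 183.85294314]
```

View pics/s16.png

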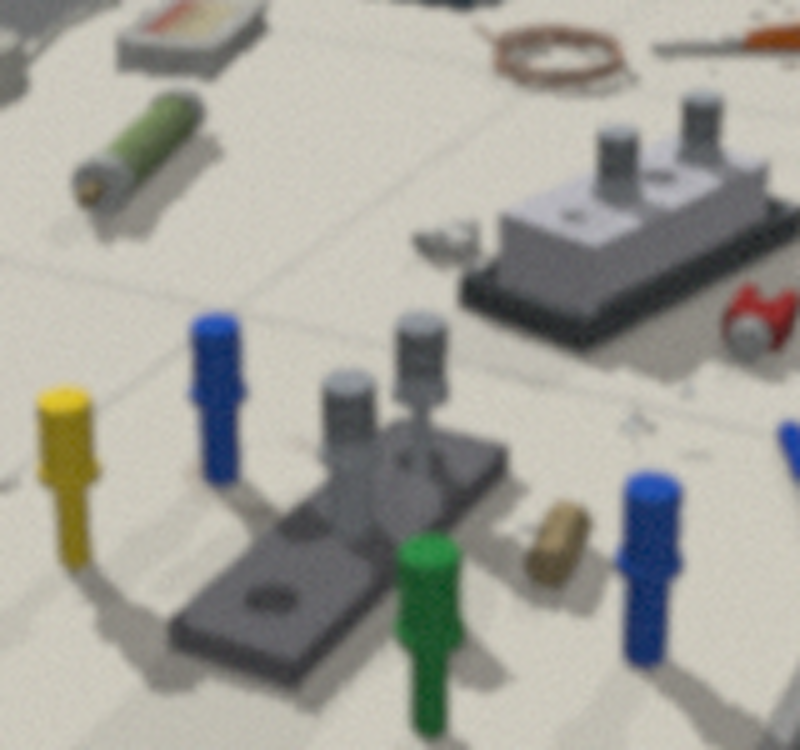

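View pics/w16.png

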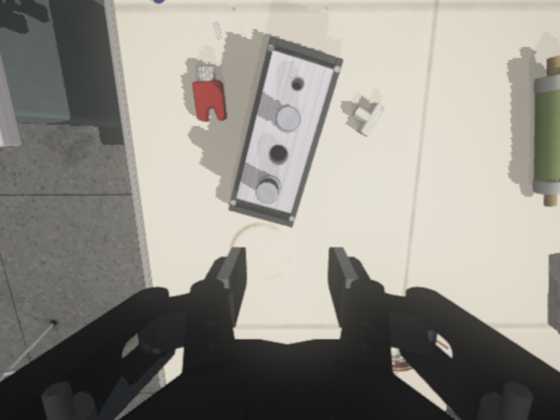

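The seated pin's head top is at (313.8,186.2), where a flush pin projects to (313.8,185.3). It stands level with the 22 mm pin, and the other pins and the fittings look unmoved. I'll hand in.

Run:
```python
from bench import r
print(r.hand_in(), r.get_obs()["clock"])
```

```text
the job is handed in; nothing more can be done
the job is handed in; nothing more can be done
```

The 14 mm pin is in the 14 mm hole with its flange down on the block, and the job was handed in at about 19.3 s.

- **Which pin:** I took the one at the +y end of the rest. Its shank measured about 14 mm in the wrist picture, and once lifted it was visibly thinner than the middle pin and thicker than the far one.
- **Insertion:** It went in with a light touch of about 5 N. The plug took 7–8 N to push down. The force then rose to about 19 N with no further movement at TCP z = 0.0465, against 0.0466 predicted for flush. The highest force I read at the end of a move was under 21 N in all, sideways load included; peaks inside a move were not reported.
- **Last checks:** After release the forces were near zero. In the scene picture the head top was within about 1 px of the flush position. The other pins, the look-alikes and the fittings looked unmoved.
- **What disagreed:** The pad tips looked about 25 mm higher in both the wrist and scene pictures than the reported TCP and tip extent imply. I set the grasp height from the pictures. The grip width also read 20 mm on the 22 mm grip.

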